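# Cover the open topping kettle with its keyed lid

## Robot

A 6-joint arm with a two-finger parallel gripper is mounted at the origin on the work surface. World frame = base frame: x ahead of the robot, y to its left, z up, the work surface at z = 0. Lengths are in m, angles in degrees, forces in N, time in s.
With the tool pointing down it reaches from about 0.3 to 0.75 m from the base axis. Payload 8.5 kg.
Tool frame: the origin (TCP) lies between the finger pads; the fingertips stand ahead of it and the grasp point (between the pads) lies 8 mm behind it (env.tcp_to_tips is the z of the fingertips in the tool frame, in m); z points along the fingers, x is the direction in which the jaws open and shut, and the axes are right-handed (so a half turn about z gives the same grasp; the last joint's range is limited). The gripper opens to 85 mm and grips with 20 to 120 N. Pads are 22 mm wide; open, the fingers measure 114 mm over their backs; the gripper's body (76 mm by 85 mm) begins 54 mm behind the grasp point. The pads swing forward as they close: fully open they stand 13 mm farther back than shut.
Start: joints at [51.721, 21.807, 74.336, -0, 83.858, -12.336], TCP at [0.241, 0.495, 0.242] pointing down, gripper open.
Joint ranges: [-178.18, 178.18], [-50.72, 133.34], [12.68, 142.11], [-81.47, 261.47], [9.98, 163.14], [-165.26, 165.26]. Speed limits (degrees/s): [136.94, 136.94, 180, 180, 180, 180].

## Interface

Orientations are given as a 3x3 rotation matrix whose columns are the frame's x, y, z axes.
In Python, from rig import observe, viewer, env gives the robot as it stands.
- The arm moves only by the tool jog_arm, never from a script. Its arguments are lists of equal length, an entry for each row: "dr": the turn, a rotation vector about the tool's x, y, z in rad, a list of three; "slide": the shift along the tool's x, y, z in m, a list of three; "gripper": the opening, from -1 (shut) to 1 (fully open), so that 0 is half open. In form: {"dr": [[rx, ry, rz], ...], "slide": [[dx, dy, dz], ...], "gripper": [gripper, ...]}. A call has exactly 10 rows; each row shifts and turns the commanded pose from where the row before left it, along the tool's axes as they then stand; what a row does not reach is not made up. A row lasts 1/10 s, in which the tool goes at most 50 mm and 8.59 degrees, less where a joint would pass 70% of its speed; a pose out of reach is approached as far as the arm can. A call is refused whole if a number of a shift passes 0.05 or a number of a turn 0.15, either way. A call with a gripper value outside its range is refused whole. The fingers move at their own pace and stop on an object; "force" is the grip in N (left out, the last holds). Time passes only in rows, so rows that do not move let the fingers close, or fill a call up. It gives the time, the measured TCP pose, the force and the opening at its end, in the units of the state.
- observe(): the state, without advancing time (a new reading comes with each control period).
- viewer.get_image(name): name is "scene" or "top" or "wrist"; returns a dict with "pixels" (400x640x3 uint8, blue, green, red), "camera_matrix" (3x3 intrinsics, pixels), "R" (3x3) and "t" (3): a world point X has camera coordinates R X + t. Camera axes: x right, y down, z forward; pixel columns grow to the right and rows downward; lengths in m; the calibration is good to about 2 mm. The wrist camera is an equidistant fisheye: a pixel r from the principal point sees the ray r / f radians off the axis. A picture is of the moment at which its call begins. There is no depth.
- env.close_job(): hands the job in, once; it reports no verdict.
The state is a dict: "time_s": time; "q": joint angles; "qvel": joint speeds; "joint_efforts": joint torques, N m; "position": TCP position; "tool_rot": TCP orientation; "ft_force": force on the tool from outside, world axes, zero at the start; "wrist_torque": the same for the moment, N m; "grip_width": finger opening in m.
Only numpy, scipy, OpenCV 4.12 (cv2) and the standard library are available. Lean on these libraries where they do the work, as an engineer would, in place of code of your own. Each camera call takes 0.05 s, during which the arm holds its last target.

## Task

Put the loose white lid on the open topping kettle so that it sits fully down, flush and level on the rim; it drops home only once its three lugs are turned into the notches of the rim, so feel for them. Let go of it, and leave the other things on the counter where they stand.

Things in the scene. Friction and masses are not known exactly. Their poses are not given: they have to be found in the camera images.
- lid: Loose white enamelled lid, about 0.3 kg, right side up on the counter. Disc 142 mm across, 4 mm thick; below it a round skirt 106 mm across, 16 mm deep, lower edge bevelled to 100 mm. Origin: centre of the skirt's lower edge (on the counter at the start); disc underside 16 mm above it, disc top 20 mm, handle top 54 mm. z up, x along the handle.
- lid_handle (a point): Middle of the lid's handle, 37 mm above the lid's origin, axes as the lid's: a black upright fin centred on the disc, 70 mm long (lid x), 15 mm wide (lid y), rising 34 mm from the disc.
- lid_under (a point): Centre of the underside of the lid's disc, 16 mm above the lid's origin, axes as the lid's. It coincides with point mouth when the lid is seated.
- lid_lug (a point): The lug on the lid's +x side, 58 mm from its axis, 12.5 mm above its origin. Three such lugs, 120 degrees apart, stick out of the skirt right under the disc: 14 mm wide, 7 mm deep, out to 65 mm from the axis. Small red marks on top of the disc show where they are.
- kettle: The open kettle (topping warmer), fixed: round steel housing 172 mm across, 86 mm tall, a black panel with a dial on its front, its -x side. Origin: centre of its underside, z up. In it stands an aluminium jar, rim 100 mm above the counter. The jar may stand turned and is stiff to turn (over 1 N m): it stays put while a lid is turned on it under a light press of some 5 N.
- mouth (a point): Centre of the open jar's mouth, level with the rim's top, 100 mm above the counter; axes as the kettle's. Rim 112 mm inside, 136 mm outside diameter. With the lugs off the notches the lid rides on the rim 7 mm too high; with the lugs over them (within about 0.06 rad, and the lid centred within 1 to 2 mm) it drops until its disc lies on the rim.
- kettle_front (a point): Point on the rim's top at the kettle's front (-x), 62 mm from its axis. The rim has three notches 120 degrees apart, 22 mm wide, 8.5 mm deep, cut right through, floors black. One of them lies within 0.6 rad either side of this point about the kettle's axis; where exactly is not measured: look, or feel for it with the lid.
- kettle_shut: A second kettle of the same look, fixed, already covered with a lid that does not come off; its handle top is 138 mm above the counter. Leave it. Origin: centre of its underside.
- sauce_red: Loose red sauce bottle, 52 mm in diameter, 150 mm tall; origin: centre of its underside. Leave it standing.
- sauce_yellow: Loose yellow sauce bottle, 52 mm in diameter, 150 mm tall; origin: centre of its underside. Leave it standing.
- shaker: Loose glass shaker, 44 mm in diameter, 85 mm tall; origin: centre of its underside. Leave it standing.
- bowl: Loose white bowl, 110 mm in diameter, 45 mm tall; origin: centre of its underside. Leave it.
- cup: Loose blue cup, 80 mm in diameter, 85 mm tall; origin: centre of its underside. Leave it.
Not all that is in view belongs to the job. Leave any orange look-alike of the lid alone.

How it is judged (in metres and radians):
At the end, for the whole second after the job is handed in: The lid lies at rest on the open kettle: the centre of its underside within 6 mm sideways of the mouth's centre and no more than 2.5 mm above the rim (so its lugs are in the notches), tilted less than 0.035 rad, and released (horizontal distance between lid_under and mouth below 0.006 m and z of lid_under in the frame of mouth between -0.003 and 0.0025 m and angle between lid's own z axis and vertical below 0.035 rad and linear speed of lid below 0.01 m/s); the robot touches nothing.
It fails at once if a bottle, the shaker, the bowl or the cup is shoved more than 40 mm or knocked over (distance of any of sauce_red, sauce_yellow, shaker, bowl, cup from where it was at the start of the episode above 0.04 m or angle between any of sauce_red, sauce_yellow, shaker, bowl, cup's own z axis and vertical above 0.6 rad).
It also fails if it takes over 72 s, if anything falls off the work surface, if the arm or the gripper's body presses on something with over 40 N, if the wrist force passes 120 N, or if a joint passes its speed limit or range.

## Working session

There is one attempt and no reset: what is moved stays moved. The work goes in short steps, Python scripts to look and compute and a tool call to move; the robot and the scene stay as the last step left them, time stands still between calls to the robot, and variables do not carry over. Pictures are saved under pics/ and viewed, and the job is handed in when it is done.

Besides the shell and the picture viewer there is one more tool, called by a JSON object that holds its "fn" and its "kwargs", one argument or row to a line. jog_arm: Moves the arm, as the interface text tells. Its arguments: {"type":"object","properties":{"dr":{"type":"array","items":{"type":"array","items":{"type":"number"}}},"slide":{"type":"array","items":{"type":"array","items":{"type":"number"}}},"gripper":{"type":"array","items":{"type":"number"}},"force":{"type":"number"}},"required":["dr","slide","gripper"]}

```bash
mkdir -p pics; ls
python3 - <<'E'
from rig import observe, viewer, env
import cv2
s=observe(); print(s, env.tcp_to_tips)
for n in ["scene","top","wrist"]:
    d=viewer.get_image(n); cv2.imwrite(f"pics/{n}0.png",d["pixels"]); print(n,d["camera_matrix"],d["R"],d["t"])
E
```

```text
pics
{'time_s': 0.0, 'q': array([ 5.17182473e+01,  2.18415993e+01,  7.43849342e+01,  1.40301184e-03,
        8.38593166e+01, -1.23344106e+01]), 'qvel': array([ 0.00052675, -0.01569956,  0.02890715,  0.09041713,  0.03906407,
        0.01076001]), 'joint_efforts': array([-6.68427965e-04, -4.48441958e+01, -2.31276798e+01, -1.97895438e-04,
        4.66997910e-03, -1.56573858e-06]), 'position': array([0.24045639, 0.49433991, 0.241705  ]), 'tool_rot': array([[ 4.37546603e-01,  8.99195236e-01, -9.47393176e-04],
       [ 8.99194552e-01, -4.37547494e-01, -1.16109494e-03],
       [-1.45858055e-03, -3.43857636e-04, -9.99998877e-01]]), 'ft_force': array([-0.43207011,  1.15302739, -0.42189439]), 'wrist_torque': array([0.01413209, 0.01185701, 0.00982246]), 'grip_width': 0.08522877042583753} 0.011
scene [[473.82228441   0.         323.09993106]
 [  0.         473.82228441 207.52426588]
 [  0.           0.           1.        ]] [[ 0.82643517  0.56287178 -0.01342648]
 [ 0.47230265 -0.70604397 -0.52766667]
 [-0.30648836  0.42974093 -0.8493454 ]] [-0.44212345 -0.1465586   1.75180415]
top [[465.73065872   0.         322.46505601]
 [  0.         465.73065872 203.52437689]
 [  0.           0.           1.        ]] [[ 0.01242011 -0.99991539 -0.00386598]
 [-0.98012684 -0.01140861 -0.19804349]
 [ 0.19798263  0.00624887 -0.98018561]] [0.06031215 0.47388025 1.35494394]
wrist [[309.70691629   0.         321.18946647]
 [  0.         309.70691629 200.77849181]
 [  0.           0.           1.        ]] [[ 0.43672978  0.89959165 -0.00140286]
 [ 0.86746037 -0.42071674  0.26553708]
 [ 0.23828473 -0.11718488 -0.96409963]] [-0.54959561 -0.03469991  0.37853058]
```

View pics/scene0.png

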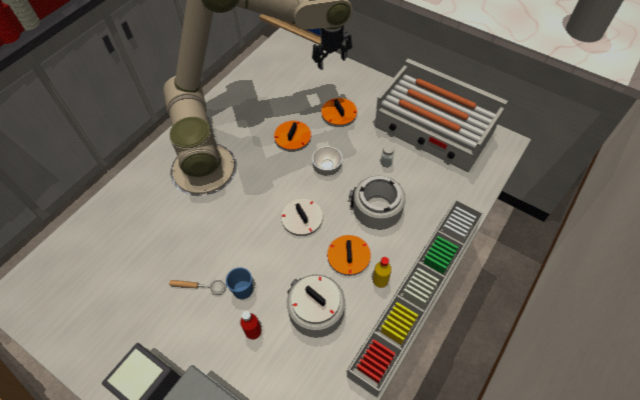

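View pics/top0.png

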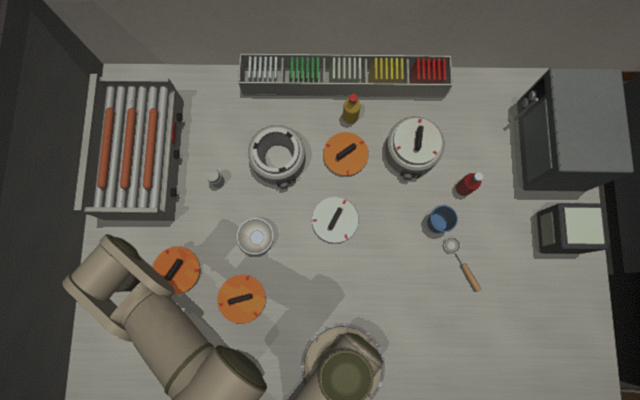

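View pics/wrist0.png

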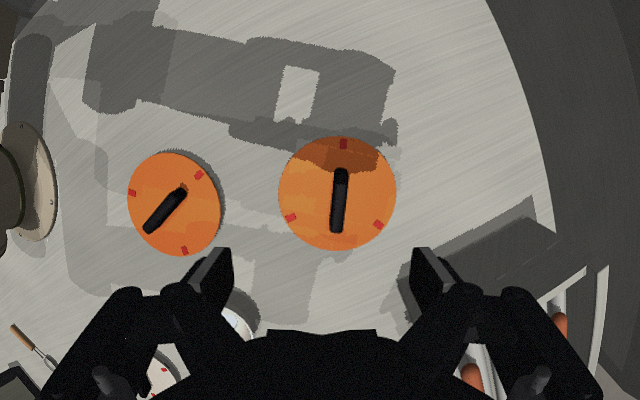

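The loose white lid is at top (335,219) and scene (302,216). The white lid at top (417,143) sits on kettle_shut, and the discs at (346,153), (176,270) and (242,298) are orange look-alikes. The open kettle is at top (277,155). I'll confirm with enlarged crops.

Run:
```python
import cv2, numpy as np
t=cv2.imread("pics/top0.png"); s=cv2.imread("pics/scene0.png")
a=cv2.resize(t[110:250,235:375],(560,560),interpolation=cv2.INTER_CUBIC)
cv2.imwrite("pics/crop_top.png",a)   # x4 origin(235,110)
b=cv2.resize(s[160:250,270:420],(750,450),interpolation=cv2.INTER_CUBIC)
cv2.imwrite("pics/crop_scene.png",b) # x5 origin(270,160)
```

```text
(no output)
```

View pics/crop_top.png

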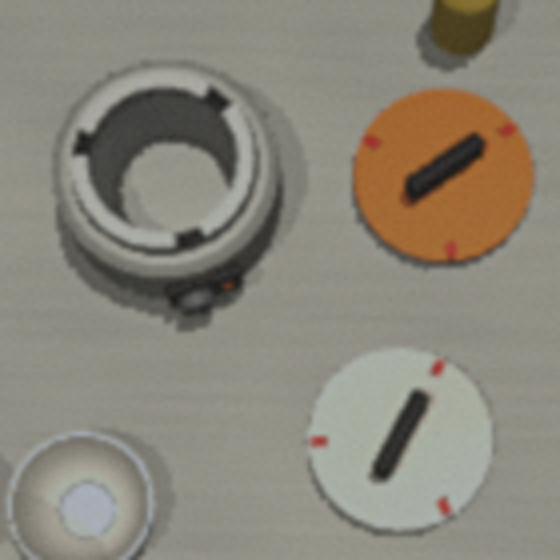

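View pics/crop_scene.png

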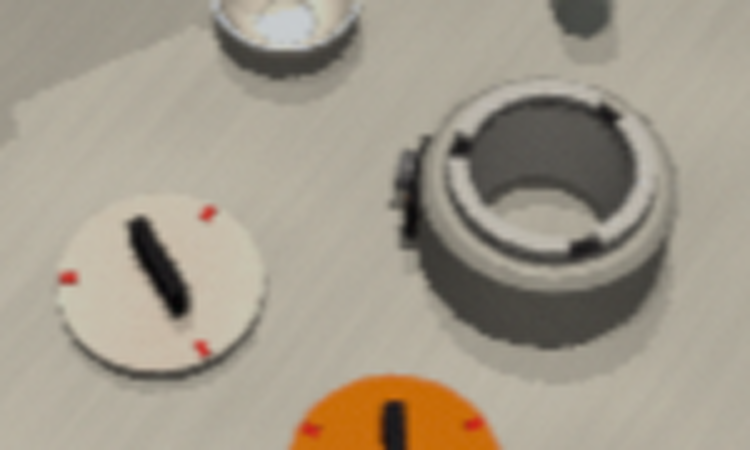

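Confirmed: the crop shows the white loose lid lying on the counter. In the top crop its red marks are at (437,368), (319,441) and (445,507), and the handle ends are at (419,396) and (381,474). The notches in the open rim are at (216,101), (87,143) and (190,238).

```bash
cat > h.py <<'E'
import numpy as np, cv2
from rig import observe, viewer, env
def back(d,px,z):
    px=np.atleast_2d(px).astype(float)
    K,R,t=d["camera_matrix"],d["R"],d["t"]
    r=np.c_[px,np.ones(len(px))]@np.linalg.inv(K).T@R
    C=-R.T@t
    return C+r*((z-C[2])/r[:,2])[:,None]
def wback(d,px,z):
    px=np.atleast_2d(px).astype(float)
    K,R,t=d["camera_matrix"],d["R"],d["t"]
    u=(px-K[:2,2])/K[0,0]; th=np.linalg.norm(u,axis=1)
    r=np.c_[u*(np.sin(th)/th)[:,None],np.cos(th)]@R
    C=-R.T@t
    return C+r*((z-C[2])/r[:,2])[:,None]
def tri(P):
    c=P.mean(0)
    # equilateral LSQ fit: phase from 3rd harmonic
    v=(P-c)[:,0]+1j*(P-c)[:,1]
    ang=np.degrees(np.angle(v)); return c, np.abs(v), ang
E
python3 - <<'E'
from h import *
np.set_printoptions(precision=4,suppress=True)
T=viewer.get_image("top"); S=viewer.get_image("scene")
def tp(L): return np.array(L)/4-0.375+[235,110]   # cv2 resize centre offset
def sp(L): return np.array(L)/5-0.4+[270,160]
for n,d,m,hh,no in [("top",T,tp([(437,368),(319,441),(445,507)]),tp([(419,396),(381,474)]),tp([(216,101),(87,143),(190,238)])),
 ("scene",S,sp([(208,213),(68,278),(202,348)]),sp([(140,222),(180,310)]),sp([(605,115),(460,146),(585,245)]))]:
    print(n,"lid",*tri(back(d,m,.02)))
    H=back(d,hh,.054); print(" handle",H[:,:2].tolist(),H.mean(0),np.linalg.norm(H[0]-H[1]))
    for z in(.1,.0915): print(" notch",z,*tri(back(d,no,z)))
E
```

```text
top lid [0.4303 0.0282 0.02  ] [0.0617 0.062  0.0625] [ -26.7683   92.5877 -146.8117]
 handle [[0.45684005670138933, 0.015217190906867656], [0.39764989222522407, 0.04307350053698658]] [0.4272 0.0291 0.054 ] 0.06541750191595941
 notch 0.1 [0.6238 0.2064 0.1   ] [0.0596 0.0593 0.063 ] [ -38.4882   77.5498 -160.7001]
 notch 0.0915 [0.6266 0.2074 0.0915] [0.06   0.0597 0.0634] [ -38.4882   77.5498 -160.7001]
scene lid [0.4283 0.0261 0.02  ] [0.0621 0.0624 0.0619] [  92.7333 -146.8439  -26.85  ]
 handle [[0.40472700341141754, 0.03964884429032822], [0.46693225089636037, -0.001315940526673498]] [0.4358 0.0192 0.054 ] 0.07448225567050343
 notch 0.1 [0.6242 0.2023 0.1   ] [0.0577 0.0611 0.0629] [  81.0565 -162.7972  -38.2233]
 notch 0.0915 [0.6219 0.2075 0.0915] [0.0581 0.0615 0.0633] [  81.0565 -162.7972  -38.2233]
```

Both cameras agree: lid centre ≈ (0.429, 0.027), yaw ≈ -27°, mark radius 62 mm. The mouth is at ≈ (0.624, 0.205), with the notches at about -40° mod 120. I'll move above the lid and keep the height.

{"fn": "jog_arm", "kwargs": {
  "dr": [
    [0,0,0],
    [0,0,0],
    [0,0,0],
    [0,0,0],
    [0,0,0],
    [0,0,0],
    [0,0,0],
    [0,0,0],
    [0,0,0],
    [0,0,0]
  ],
  "slide": [
    [-0.03,0.033,0],
    [-0.03,0.033,0],
    [-0.03,0.033,0],
    [-0.03,0.033,0],
    [-0.03,0.033,0],
    [-0.03,0.033,0],
    [-0.03,0.033,0],
    [-0.03,0.033,0],
    [-0.03,0.033,0],
    [-0.03,0.033,0]
  ],
  "gripper": [1,1,1,1,1,1,1,1,1,1]
}}

```text
time_s: 1.25
position: [0.4064, 0.0786, 0.2425]
tool_rot: [[0.438, 0.899, 0.0], [0.899, -0.438, 0.0], [0.0, 0.0, -1.0]]
ft_force: [1.2, -0.3, 0.2]
grip_width: 0.0852
```

Run:
```python
from h import *
d=viewer.get_image("wrist"); cv2.imwrite("pics/wrist1.png",d["pixels"]); print(repr(d["R"]),repr(d["t"]),-d["R"].T@d["t"],observe()["position"])
```

```text
array([[ 4.36828391e-01,  8.99544857e-01,  8.69558655e-05],
       [ 8.67085053e-01, -4.21091300e-01,  2.66168419e-01],
       [ 2.39467049e-01, -1.16194524e-01, -9.63926535e-01]]) array([-0.24844109, -0.35370378,  0.29034726]) [0.34568878 0.10827909 0.37403981] [0.40902241 0.07378805 0.24236448]
```

View pics/wrist1.png

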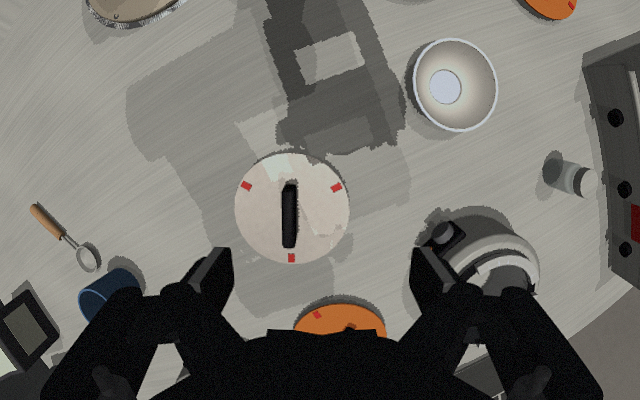

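The white lid is at about (291,209), with its marks at (247,186), (336,187) and (291,257) and its handle almost vertical in the picture.

Run:
```python
from h import *
np.set_printoptions(precision=4,suppress=True)
d=viewer.get_image("wrist")
print(tri(wback(d,[(247,186),(336,187),(291,257)],.02)))
s=observe(); p=s["position"]; print(p)
H=wback(d,[(291,184),(289,248)],.054); print(H, np.degrees(np.arctan2(*(H[1]-H[0])[1::-1])))
```

```text
(array([0.432 , 0.0216, 0.02  ]), array([0.0608, 0.0616, 0.0611]), array([-147.1067,   92.7868,  -27.8058]))
[0.4078 0.0765 0.2422]
[[0.3973 0.0437 0.054 ]
 [0.4618 0.0071 0.054 ]] -29.584617356669085
```

{"fn": "jog_arm", "kwargs": {
  "dr": [
    [0,0,0.02],
    [0,0,0],
    [0,0,0],
    [0,0,0],
    [0,0,0],
    [0,0,0],
    [0,0,0],
    [0,0,0],
    [0,0,0],
    [0,0,0]
  ],
  "slide": [
    [-0.009,0.011,0],
    [-0.009,0.011,0.01],
    [-0.009,0.011,0.02],
    [-0.009,0.011,0.02],
    [0,0,0.02],
    [0,0,0.02],
    [0,0,0.02],
    [0,0,0.01],
    [0,0,0],
    [0,0,0]
  ],
  "gripper": [1,1,1,1,1,1,1,1,1,1]
}}

```text
time_s: 2.35
position: [0.4295, 0.0286, 0.1229]
tool_rot: [[0.455, 0.89, 0.001], [0.89, -0.455, -0.0], [0.0, 0.001, -1.0]]
ft_force: [0.4, -0.5, -0.2]
grip_width: 0.0854
```

Run:
```python
from h import *
np.set_printoptions(precision=4,suppress=True)
d=viewer.get_image("wrist"); cv2.imwrite("pics/wrist2.png",d["pixels"])
for i in range(4): print(observe()["position"]); viewer.get_image("wrist")
```

```text
[0.4296 0.0285 0.1231]
[0.4296 0.0285 0.1232]
[0.4295 0.0285 0.1231]
[0.4295 0.0284 0.123 ]
```

View pics/wrist2.png

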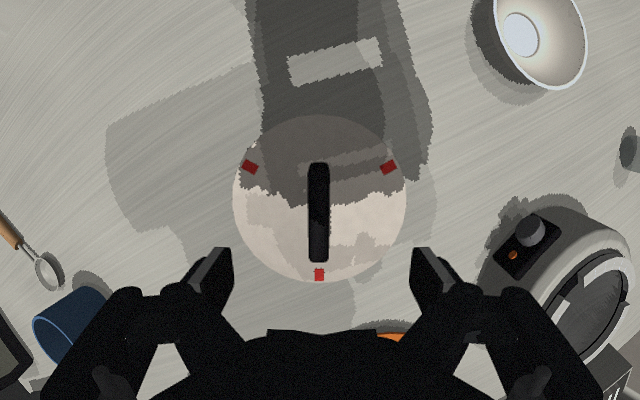

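The lid is now centred between the jaws. Its marks are at (250,167), (388,167) and (319,275).

Run:
```python
from h import *
np.set_printoptions(precision=4,suppress=True)
d=viewer.get_image("wrist")
c,r,a=tri(wback(d,[(250,167),(388,167),(319.5,275)],.02));print(c,r,a)
s=observe(); p=s["position"]; print(p, s["tool_rot"].T@(c-p))
```

```text
[0.4297 0.0266 0.02  ] [0.0622 0.0619 0.0623] [-147.1343   93.103   -26.8511]
[0.4293 0.0284 0.1228] [-0.0014  0.0011  0.1028]
```

{"fn": "jog_arm", "kwargs": {
  "dr": [
    [0,0,0],
    [0,0,0],
    [0,0,0],
    [0,0,0],
    [0,0,0],
    [0,0,0],
    [0,0,0],
    [0,0,0],
    [0,0,0],
    [0,0,0]
  ],
  "slide": [
    [-0.0014,0.001,0.02],
    [0,0,0.025],
    [0,0,0.025],
    [0,0,0.012],
    [0,0,0.005],
    [0,0,0],
    [0,0,0],
    [0,0,0],
    [0,0,0],
    [0,0,0]
  ],
  "gripper": [1,1,1,1,1,1,-1,-1,-1,-1],
  "force": 40
}}

```text
time_s: 3.65
position: [0.4295, 0.0267, 0.0357]
tool_rot: [[0.455, 0.89, 0.001], [0.89, -0.455, -0.0], [0.0, 0.001, -1.0]]
ft_force: [0.4, -0.6, -0.2]
grip_width: 0.0282
```

Run:
```python
from h import *
d=viewer.get_image("wrist"); cv2.imwrite("pics/wrist3.png",d["pixels"])
print(observe())
```

```text
{'time_s': 3.7, 'q': array([-1.22851053e+01,  2.73365919e+01,  1.09086956e+02, -2.07951181e-03,
        4.35434626e+01, -7.51948242e+01]), 'qvel': array([ 0.04558731,  0.24914678,  0.06228277, -0.00636843, -0.12729837,
        0.0351696 ]), 'joint_efforts': array([ 3.08148687e-03, -3.83355439e+01, -1.14795828e+01, -1.96363203e-04,
        8.15603707e-04,  1.46370582e-07]), 'position': array([0.42950268, 0.02671762, 0.03557989]), 'tool_rot': array([[ 4.55370448e-01,  8.90301884e-01,  5.57270225e-04],
       [ 8.90302050e-01, -4.55370441e-01, -1.46942113e-04],
       [ 1.22941548e-04,  5.63051919e-04, -9.99999834e-01]]), 'ft_force': array([-0.30497529,  0.58972095, -0.01120488]), 'wrist_torque': array([ 0.01711879, -0.01431756, -0.02354297]), 'grip_width': 0.019860059056697382}
```

View pics/wrist3.png

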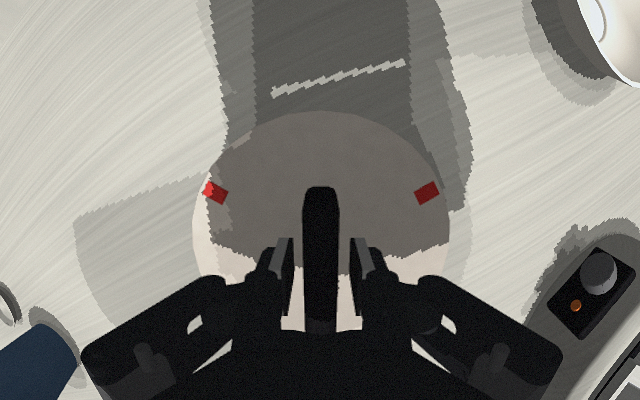

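The jaws are still closing evenly on the fin. I'll let them finish and then lift.

{"fn": "jog_arm", "kwargs": {
  "dr": [
    [0,0,0],
    [0,0,0],
    [0,0,0],
    [0,0,0],
    [0,0,0],
    [0,0,0],
    [0,0,0],
    [0,0,0],
    [0,0,0],
    [0,0,0]
  ],
  "slide": [
    [0,0,0],
    [0,0,0],
    [0,0,0],
    [0,0,0],
    [0,0,-0.01],
    [0,0,-0.025],
    [0,0,-0.035],
    [0,0,-0.035],
    [0,0,-0.035],
    [0,0,-0.03]
  ],
  "gripper": [-1,-1,-1,-1,-1,-1,-1,-1,-1,-1]
}}

```text
time_s: 4.7
position: [0.4289, 0.0269, 0.2075]
tool_rot: [[0.455, 0.89, 0.001], [0.89, -0.455, -0.0], [0.0, 0.001, -1.0]]
ft_force: [-0.5, 0.2, -2.8]
grip_width: 0.0144
```

Run:
```python
from h import *
d=viewer.get_image("wrist"); cv2.imwrite("pics/wrist4.png",d["pixels"])
d=viewer.get_image("top"); cv2.imwrite("pics/top4.png",cv2.resize(d["pixels"][100:260,220:380],(640,640),interpolation=2))
print(observe())
```

```text
{'time_s': 4.8, 'q': array([-1.22746184e+01,  1.15786814e+01,  9.54030537e+01,  8.04116263e-04,
        7.26144149e+01, -7.51958468e+01]), 'qvel': array([-0.20975669,  3.43831129,  5.56411916, -0.03465404, -4.92923793,
        0.03426545]), 'joint_efforts': array([ 1.15268484e-01, -3.53959787e+01, -2.26742810e+01, -3.07581337e-03,
        8.69057570e-01,  3.17380000e-05]), 'position': array([0.43045694, 0.02659723, 0.20881011]), 'tool_rot': array([[ 0.45521249,  0.89035617,  0.00689017],
       [ 0.89038098, -0.45521368, -0.0014854 ],
       [ 0.00181397,  0.00681105, -0.99997516]]), 'ft_force': array([-0.08454711,  0.22762097, -2.64020261]), 'wrist_torque': array([ 0.03750913, -0.00198807,  0.0421443 ]), 'grip_width': 0.0145077429455092}
```

View pics/wrist4.png

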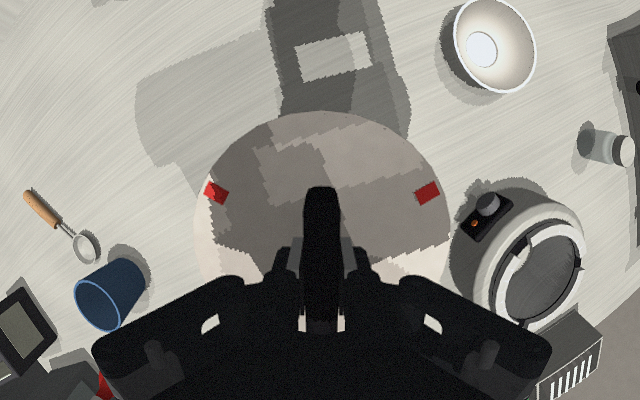

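View pics/top4.png

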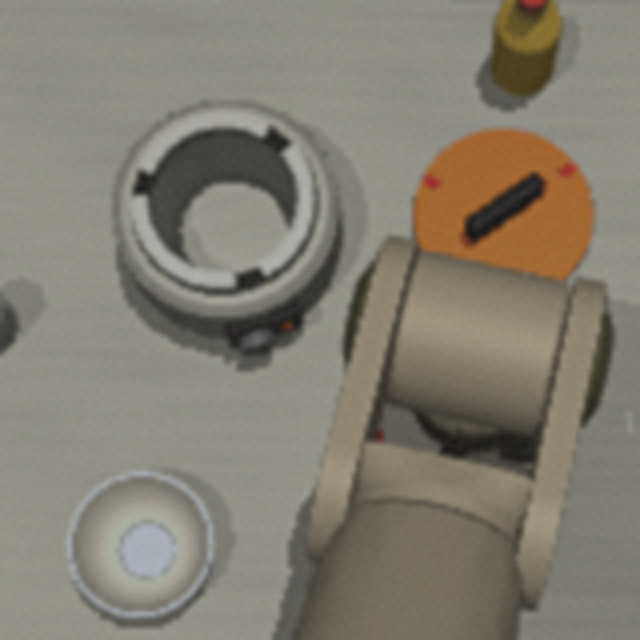

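The lid is held level and centred (the force dropped by 2.7 N). Next I'll refine the mouth centre and notch angle by rectifying the rim plane from both fixed cameras.

Run:
```python
from h import *
np.set_printoptions(precision=4,suppress=True)
c0=np.array([.624,.205]); N=360; m=0.0005
ii,jj=np.mgrid[0:N,0:N]
# image up = +x , left = +y
X=np.stack([c0[0]-(ii-N/2)*m, c0[1]-(jj-N/2)*m, np.full(ii.shape,.1)],-1)
out=[]
from scipy.optimize import minimize
for n in ["top","scene"]:
    d=viewer.get_image(n) 
    P=X.reshape(-1,3)@d["R"].T+d["t"]; P=P@d["camera_matrix"].T; uv=(P[:,:2]/P[:,2:]).astype(np.float32).reshape(N,N,2)
    im=cv2.remap(d["pixels"],uv[...,0],uv[...,1],cv2.INTER_CUBIC)
    g=cv2.GaussianBlur(cv2.cvtColor(im,cv2.COLOR_BGR2GRAY).astype(np.float32),(0,0),2)
    th=np.linspace(0,2*np.pi,360,endpoint=False)
    def ring(c,r):
        x=c[0]+r*np.cos(th); y=c[1]+r*np.sin(th)
        return cv2.remap(g,((c0[1]-y)/m+N/2).astype(np.float32)[None],((c0[0]-x)/m+N/2).astype(np.float32)[None],1)[0]
    best=[]
    for dx in np.arange(-.008,.0081,.0005):
        for dy in np.arange(-.008,.0081,.0005):
            c=c0+[dx,dy]
            f=np.median(ring(c,.059)+ring(c,.065))-0.0*0 - np.mean(np.minimum(ring(c,.0535),200))
            f2=np.mean(ring(c,.059)+ring(c,.065)-ring(c,.053)-ring(c,.071))
            best.append((f2,f,*c))
    b=max(best); print(n,"ring fit",b)
    c=np.array(b[2:])
    dark=(ring(c,.058)+ring(c,.062)+ring(c,.066))/3
    for k in(0,120,240):
        a=(np.arange(-75,-5)+k); v=dark[a%360]; w=np.clip(np.percentile(v,70)-10-v,0,None); print("  notch",(a*w).sum()/w.sum()-k, v.min())
    px=lambda q:(int(round((c0[1]-q[1])/m+N/2)),int(round((c0[0]-q[0])/m+N/2)))
    for r in(.056,.068): cv2.circle(im,px(c),int(r/m),(0,255,0),1)
    out.append(im)
cv2.imwrite("pics/rect.png",np.hstack(out))
```

```text
top ring fit (np.float32(89.41354), np.float32(231.4141), np.float64(0.626), np.float64(0.2085))
  notch -40.858980534494805 54.85965
  notch -39.91941130460371 53.047375
  notch -40.34980753267797 76.08085
scene ring fit (np.float32(99.06569), np.float32(255.8583), np.float64(0.623), np.float64(0.206))
  notch -39.69813637891445 93.4628
  notch -40.464890222048254 107.82052
  notch -39.11211112815184 45.299824
```

View pics/rect.png

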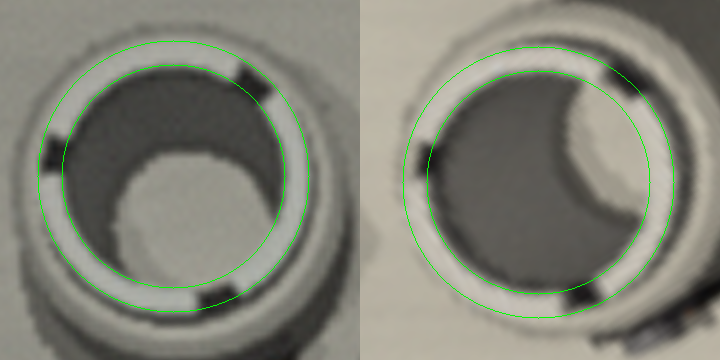

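Both fits sit well on the rim. After taking off the small camera bias seen on the lid, mouth ≈ (0.6249, 0.2067) and the notches are at -40.1°. The lid is at -27.0°, so it needs a tool turn of about +0.229 rad.

{"fn": "jog_arm", "kwargs": {
  "dr": [
    [0,0,0],
    [0,0,0],
    [0,0,0],
    [0,0,0],
    [0,0,0],
    [0,0,0],
    [0,0,0],
    [0,0,0.115],
    [0,0,0.114],
    [0,0,0]
  ],
  "slide": [
    [0.02,0.007,0],
    [0.038,0.014,0],
    [0.04,0.015,0],
    [0.04,0.015,0],
    [0.04,0.015,0],
    [0.04,0.015,0],
    [0.031,0.011,0],
    [0,0,0],
    [0,0,0],
    [0,0,0]
  ],
  "gripper": [-1,-1,-1,-1,-1,-1,-1,-1,-1,-1]
}}

```text
time_s: 5.9
position: [0.6241, 0.2066, 0.2025]
tool_rot: [[0.646, 0.763, -0.005], [0.763, -0.646, -0.001], [-0.004, -0.003, -1.0]]
ft_force: [-0.6, 0.0, -1.8]
grip_width: 0.0143
```

Run:
```python
from h import *
np.set_printoptions(precision=4,suppress=True)
d=viewer.get_image("wrist"); viewer.get_image("top"); viewer.get_image("top");d=viewer.get_image("wrist"); cv2.imwrite("pics/wrist5.png",d["pixels"])
s=observe();p=s["position"];R=s["tool_rot"];print(p,R,s["ft_force"],s["time_s"])
print("need",R.T@(np.array([.6249,.2067,p[2]])-p), "yaw x",np.degrees(np.arctan2(R[1,0],R[0,0])))
```

```text
[0.6244 0.2063 0.2046] [[ 0.6441  0.7649 -0.0014]
 [ 0.7649 -0.6441 -0.0002]
 [-0.001  -0.0009 -1.    ]] [ 0.7383 -0.3382 -3.212 ] 6.1
need [ 0.0006  0.0001 -0.    ] yaw x 49.900553074678484
```

View pics/wrist5.png

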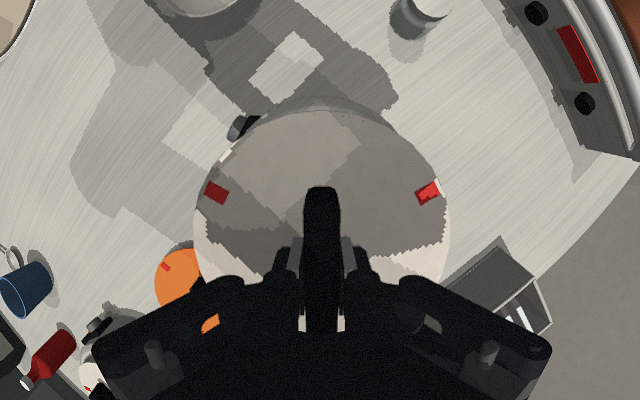

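Aligned: TCP is within 0.6 mm of the mouth and the yaw is right. I'll come down to just above the rim, then go slowly to feel for contact.

{"fn": "jog_arm", "kwargs": {
  "dr": [
    [0,0,0],
    [0,0,0],
    [0,0,0],
    [0,0,0],
    [0,0,0],
    [0,0,0],
    [0,0,0],
    [0,0,0],
    [0,0,0],
    [0,0,0]
  ],
  "slide": [
    [0.0005,0,0.01],
    [0,0,0.015],
    [0,0,0.015],
    [0,0,0.015],
    [0,0,0.005],
    [0,0,0.004],
    [0,0,0.003],
    [0,0,0.003],
    [0,0,0.003],
    [0,0,0]
  ],
  "gripper": [-1,-1,-1,-1,-1,-1,-1,-1,-1,-1]
}}

```text
time_s: 7.1
position: [0.6249, 0.2069, 0.1321]
tool_rot: [[0.646, 0.764, -0.0], [0.764, -0.646, -0.0], [-0.0, -0.0, -1.0]]
ft_force: [-0.1, 0.0, -2.4]
grip_width: 0.0144
```

The skirt is about 3 mm into the mouth with no contact. I'll keep going slowly.

{"fn": "jog_arm", "kwargs": {
  "dr": [
    [0,0,0],
    [0,0,0],
    [0,0,0],
    [0,0,0],
    [0,0,0],
    [0,0,0],
    [0,0,0],
    [0,0,0],
    [0,0,0],
    [0,0,0]
  ],
  "slide": [
    [0,0,0.001],
    [0,0,0.001],
    [0,0,0.001],
    [0,0,0.001],
    [0,0,0.001],
    [0,0,0.001],
    [0,0,0.001],
    [0,0,0.0005],
    [0,0,0],
    [0,0,0]
  ],
  "gripper": [-1,-1,-1,-1,-1,-1,-1,-1,-1,-1]
}}

```text
time_s: 8.1
position: [0.625, 0.2069, 0.1249]
tool_rot: [[0.646, 0.764, 0.0], [0.764, -0.646, 0.0], [0.0, 0.0, -1.0]]
ft_force: [-0.1, 0.3, -2.8]
grip_width: 0.0144
```

TCP z is 0.1249, already below the riding height of 0.1266, and there's still no contact, so the lugs are entering the notches.

{"fn": "jog_arm", "kwargs": {
  "dr": [
    [0,0,0],
    [0,0,0],
    [0,0,0],
    [0,0,0],
    [0,0,0],
    [0,0,0],
    [0,0,0],
    [0,0,0],
    [0,0,0],
    [0,0,0]
  ],
  "slide": [
    [0,0,0.001],
    [0,0,0.001],
    [0,0,0.001],
    [0,0,0.001],
    [0,0,0.0005],
    [0,0,0.0005],
    [0,0,0.0003],
    [0,0,0],
    [0,0,0],
    [0,0,0]
  ],
  "gripper": [-1,-1,-1,-1,-1,-1,-1,-1,-1,-1]
}}

```text
time_s: 9.1
position: [0.625, 0.2069, 0.1197]
tool_rot: [[0.646, 0.764, 0.0], [0.764, -0.646, 0.0], [0.0, 0.0, -1.0]]
ft_force: [-1.3, 0.2, -0.6]
grip_width: 0.0142
```

Contact began at z 0.1197, against an expected 0.1196. I'll release and retreat upward.

{"fn": "jog_arm", "kwargs": {
  "dr": [
    [0,0,0],
    [0,0,0],
    [0,0,0],
    [0,0,0],
    [0,0,0],
    [0,0,0],
    [0,0,0],
    [0,0,0],
    [0,0,0],
    [0,0,0]
  ],
  "slide": [
    [0,0,0.0003],
    [0,0,0],
    [0,0,0],
    [0,0,0],
    [0,0,0],
    [0,0,0],
    [0,0,0],
    [0,0,0],
    [0,0,0],
    [0,0,0]
  ],
  "gripper": [-1,-1,0.3,0.3,0.3,0.3,0.3,0.3,0.3,0.3]
}}

```text
time_s: 10.1
position: [0.625, 0.2069, 0.1192]
tool_rot: [[0.646, 0.764, -0.0], [0.764, -0.646, 0.0], [-0.0, -0.0, -1.0]]
ft_force: [-0.5, -0.2, -0.6]
grip_width: 0.0558
```

{"fn": "jog_arm", "kwargs": {
  "dr": [
    [0,0,0],
    [0,0,0],
    [0,0,0],
    [0,0,0],
    [0,0,0],
    [0,0,0],
    [0,0,0],
    [0,0,0],
    [0,0,0],
    [0,0,0]
  ],
  "slide": [
    [0,0,0],
    [0,0,0],
    [0,0,-0.01],
    [0,0,-0.02],
    [0,0,-0.02],
    [0,0,-0.02],
    [0,0,-0.02],
    [0,0,-0.02],
    [0,0,0],
    [0,0,0]
  ],
  "gripper": [0.3,0.3,0.3,0.3,0.3,0.3,0.3,0.3,0.3,0.3]
}}

```text
time_s: 11.1
position: [0.6249, 0.2069, 0.2293]
tool_rot: [[0.646, 0.764, 0.0], [0.764, -0.646, 0.0], [0.0, 0.0, -1.0]]
ft_force: [-0.6, 0.9, -0.5]
grip_width: 0.0555
```

Run:
```python
from h import *
d=viewer.get_image("wrist"); cv2.imwrite("pics/wrist6.png",d["pixels"])
d=viewer.get_image("scene"); cv2.imwrite("pics/scene6.png",cv2.resize(d["pixels"][130:260,280:440],(800,600),interpolation=2))
print(observe())
```

```text
{'time_s': 11.2, 'q': array([ 8.03679080e+00,  3.35840991e+01,  5.64116753e+01,  5.37300908e-04,
        9.01217067e+01, -4.17544552e+01]), 'qvel': array([-0.03324717,  0.27948891, -0.06278085, -0.03818407, -0.04224349,
       -0.03642626]), 'joint_efforts': array([ 5.33412793e-02, -5.73080921e+01, -2.44499606e+01,  4.52139257e-04,
        6.37374716e-03,  1.48073161e-05]), 'position': array([0.62461824, 0.20686122, 0.22807086]), 'tool_rot': array([[ 6.45572822e-01,  7.63696016e-01, -2.03160228e-03],
       [ 7.63697199e-01, -6.45574560e-01, -2.77382835e-04],
       [-1.52338691e-03, -1.37245815e-03, -9.99997898e-01]]), 'ft_force': array([ 1.22716527, -0.31178078,  0.10193021]), 'wrist_torque': array([-0.01885257, -0.0111173 ,  0.02677009]), 'grip_width': 0.05535036341157378}
```

View pics/wrist6.png

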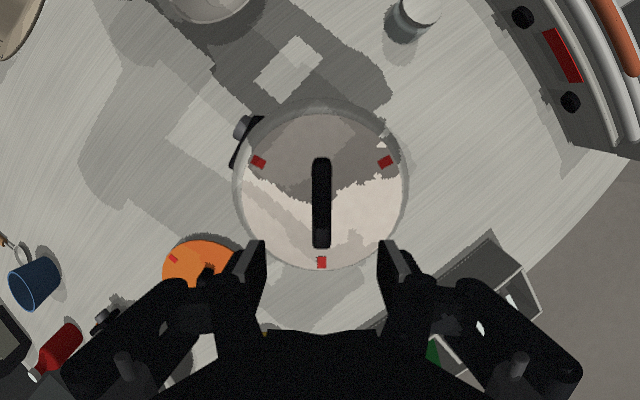

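View pics/scene6.png

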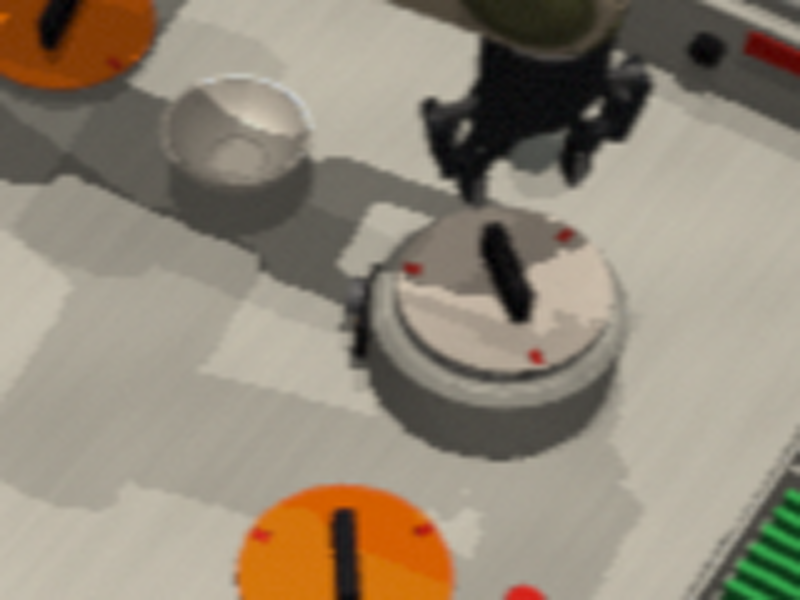

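The picture shows the lid seated in the kettle with its marks over the notches, and the gripper clear of it. I'll check the height numerically by triangulating the marks: wrist (258,161), (385,160), (321,262) and scene crop (412,269), (565,236), (535,356).

Run:
```python
from h import *
np.set_printoptions(precision=4,suppress=True)
w=viewer.get_image("wrist"); s=viewer.get_image("scene")
sc=lambda L:(np.array(L)+.5)/[5,600/130]-.5+[280,130]
W=[(258,161),(385,160),(321,262)]; S=sc([(412,269),(565,236),(535,356)])
for z in(.100,.104,.111):
    a=tri(wback(w,W,z)); b=tri(back(s,S,z)); print(z,a[0],a[1],a[2],"|",b[0],b[1],b[2])
```

```text
0.1 [0.6245 0.207  0.1   ] [0.0626 0.0633 0.0633] [-160.0798   80.3355  -40.4137] | [0.6233 0.209  0.1   ] [0.062  0.0616 0.0612] [-160.2061   79.1431  -40.246 ]
0.104 [0.6237 0.2077 0.104 ] [0.0616 0.0623 0.0623] [-160.0798   80.3355  -40.4137] | [0.6244 0.2065 0.104 ] [0.0618 0.0614 0.061 ] [-160.2061   79.1431  -40.246 ]
0.111 [0.6223 0.2088 0.111 ] [0.0599 0.0606 0.0606] [-160.0798   80.3355  -40.4137] | [0.6262 0.2021 0.111 ] [0.0615 0.0611 0.0607] [-160.2061   79.1431  -40.246 ]
```

At z = 0.104, the seated disc top, the two cameras agree within 1.5 mm and the mark radius is 62 mm as before. At the riding height of 0.111 they differ by 8 mm. The lid is seated, so I'm handing in.

Run:
```python
from rig import env, observe
s=observe();print(s["time_s"],s["ft_force"])
print(env.close_job())
```

```text
11.3 [ 1.01930643 -0.10559517 -0.81512463]
the job is handed in; nothing more can be done
None
```

The white lid is on the open kettle, down in the notches and released, and I handed the job in at 11.3 s of the 72 s allowed. I gripped it by the fin, turned it about 13° to match the notches seen at -40°, and lowered it. It went past the riding height without contact and first touched at TCP z 0.1197 m, against 0.1196 m expected for fully seated.

**Last checks:**
- **Height:** the marks triangulate to a disc top at 0.104 m, which is the seated height. The two cameras agree within 1.5 mm there and differ by 8 mm at the riding height.
- **Centre and angle:** the centre is about (0.624, 0.207), within about 1 mm of the mouth, and the lugs are at -40°.
- **Gripper:** open, about 0.11 m above its release height and touching nothing; the force reading is only noise.
- **Other objects:** I never moved close to any of them, and those visible in the last pictures are standing. I did not measure their positions again.

No check failed or disagreed. I judged the lid level by eye and from the contact height; I did not measure its tilt separately.

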